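# Seat the notched tube block in the dry-bath heater

## Task

Fit the tube block that has one corner cut away into the square well of the dry-bath heater: lift it by its handle, turn it so that its cut-away corner comes over the square post in the well's corner, and lower it upright and fully down onto the floor of the well before letting go. Leave the other two tube blocks where they stand.

Things in the scene. Friction and masses are not known exactly. Their poses are not given: they have to be found in the camera images.
- notched_handle (a point): Middle of the handle of the notched block: aluminium, 76 x 76 x 45 mm high, 0.36-0.64 kg, dark tube holes on top, a 28 x 28 mm corner cut away over the full height. Handle: black upright plate on the top's middle, 40 long, 14 thick, 44 high. The point is 67 mm above the underside, 22 above the block's top. z up; x along the handle, y across it (grip across y); cut-away corner towards +x +y.
- well (a point): Middle of the floor of the heater's well. Heater: fixed white box 220 x 170 x 85 mm high. Well: 90 x 90, 35 deep, floor 50 mm above the bench, 7 mm to spare round the block. A bare 28 x 28 post as high as the rim fills its +x +y corner. z up; x, y along the sides. Block home: its x, y along these, handle's middle 67 mm above this point, block's top 10 mm above the rim.
- plain_handle (a point): Middle of the handle of the plain tube block, to be left alone: aluminium, size and handle as the notched one, but all four corners whole, so the post keeps it out. Point and axes as on the notched block.
- round_handle (a point): Middle of the handle of the round tube block, to be left alone: aluminium cylinder, 76 mm diameter, 45 mm high, same handle. Point and axes as on the notched block.
Mind the look-alikes: they are no part of the job. What is shaped like the part that bears notched_handle but yellow is not meant.

How it is judged:
By the outcome, as a careful person would: the job done as asked, in the order asked, and still so for the second after the job is handed in, with the robot touching nothing.
It also fails if it takes over 38 s, if anything falls off the work surface, if the arm or the gripper's body presses on something with over 40 N, if the wrist force passes 120 N, or if a joint passes its speed limit or range.

## Robot

A 6-joint arm with a two-finger parallel gripper is mounted at the origin on the work surface. World frame = base frame: x ahead of the robot, y to its left, z up, the work surface at z = 0. Lengths are in mm, angles in rad, forces in N, time in s.
With the tool pointing down it reaches from about 400 to 925 mm from the base axis. Payload 12.5 kg.
Tool frame: the origin (TCP) lies midway between the tips of the shut fingers; the grasp point (between the pads) lies 19 mm behind it; z points along the fingers, y is the direction in which the jaws open and shut (so a half turn about z gives the same grasp; the last joint's range is limited). The gripper opens to 95 mm and grips with 3 to 60 N. Pads are 20 mm wide; open, the fingers measure 119 mm over their backs; the gripper's body (75 mm by 180 mm) begins 59 mm behind the grasp point.
Start: joints at [-1.217, 0.491, 1.559, -0, 1.092, -0.106], TCP at [277.38, -560.096, 214.661] pointing down, gripper open.
Joint ranges: [-3.1, 3.1], [-0.84, 2.19], [0.05, 2.79], [-1.13, 4.28], [0.06, 2.93], [-2.69, 2.69]. Speed limits (rad/s): [2.22, 2.22, 2.79, 3.14, 3.14, 3.14].

## Interface

Orientations are given as [roll, pitch, yaw] about the fixed x, y, z axes, in that order (R = Rz(yaw) Ry(pitch) Rx(roll)).
In Python, from cell import * gives the robot as it stands. The module is installed in compiled form; this text tells all that it offers.
- The arm moves only by the tool carry_out, never from a script. Its argument "moves" is a list of rows, each an object of numbers: "dx", "dy", "dz": the shift along the tool's x, y, z in m; "twist": the turn about the tool's z in degrees. A call has 1 to 5 rows; each row is the pose to reach, as a shift and turn from the pose commanded when the call began, along the tool's axes at that moment; what a row does not reach only later rows make up. A row lasts 1/10 s, in which the tool goes at most 50 mm and 8.59 degrees, less where a joint would pass 70% of its speed; a pose out of reach is approached as far as the arm can. A call with a gripper value outside its range is refused whole. "grip" is the finger opening in m, from 0 to 0.0951, set as the call begins (left out, the last holds). The fingers move at their own pace and stop on an object; the grip force is fixed at half the most. Time passes only in rows, so rows that repeat a pose let the fingers close. It gives the time, the measured TCP pose, the force and the opening at its end, in the units of the state.
- state(): the state, without advancing time (a new reading comes with each control period).
- read_camera(name): name is "side" or "top"; returns (picture, depth): 420x560x3 uint8, red, green, blue; 420x560 float32, mm along the optical axis (not along the pixel's ray), 0 where there is no reading.
- camera_info(name): a dict with "mtx" (3x3 intrinsics, pixels), "R" (3x3) and "t" (3): a world point X has camera coordinates R X + t. Camera axes: x right, y down, z forward; pixel columns grow to the right and rows downward; lengths in mm; the calibration is good to about 2 mm. A picture is of the moment at which its call begins. camera_info takes no time and is no camera call.
- job_done(): hands the job in, once; it reports no verdict.
The state is a dict: "t": time; "joints": joint angles; "qvel": joint speeds; "tau": joint torques, N m; "eef_pos": TCP position; "tcp_rot": TCP orientation; "ft_force": force on the tool from outside, world axes, zero at the start; "moment": the same for the moment, N m; "opening": opening from 0.0 (shut) to 1.0 (fully open).
Only numpy, scipy, OpenCV 4.12 (cv2) and the standard library are available. Lean on these libraries where they do the work, as an engineer would, in place of code of your own. Each camera call takes 0.05 s, during which the arm holds its last target. There are 200 camera calls.

## Working session

There is one attempt and no reset: what is moved stays moved. The work goes in short steps, Python scripts to look and compute and a tool call to move; the robot and the scene stay as the last step left them, time stands still between calls to the robot, and variables do not carry over. Pictures are saved under pics/ and viewed, about 8 in all and at most 12, crops included, and the job is handed in when it is done.

Besides the shell and the picture viewer there is one more tool, called after "Emit:" by a JSON object that holds its "fn" and its "kwargs", one argument or row to a line. carry_out: Moves the arm, as the interface text tells. Its arguments: {"type":"object","properties":{"moves":{"type":"array","items":{"type":"object","properties":{"dx":{"type":"number"},"dy":{"type":"number"},"dz":{"type":"number"},"twist":{"type":"number"}}}},"grip":{"type":"number"}},"required":["moves"]}

```bash
mkdir -p pics
cat > h.py <<'E'
from cell import *
import numpy as np, cv2
def shot(n,f):
    p,d=read_camera(n); np.savez('pics/%s.npz'%f,p=p,d=d); cv2.imwrite('pics/%s.png'%f,p[:,:,::-1]); return p,d
def world(n,d):
    i=camera_info(n);K=np.array(i['mtx']);R=np.array(i['R']);t=np.array(i['t']).ravel()
    v,u=np.mgrid[:d.shape[0],:d.shape[1]]
    c=np.stack([(u-K[0,2])/K[0,0]*d,(v-K[1,2])/K[1,1]*d,d],-1)
    w=(c-t)@R; w[d==0]=np.nan; return w
E
python3 - <<'E'
from h import *
a,_=shot('top','t0');b,_=shot('side','s0')
s=state();print(s['eef_pos'],s['tcp_rot'],s['t'],s['opening'],s['ft_force'])
for n in('top','side'):
    i=camera_info(n);print(n,-np.array(i['R']).T@np.array(i['t']).ravel(),np.array(i['mtx']).tolist(),np.array(i['R']).round(3).tolist())
E
```

```text
[ 277.29047294 -559.87284898  214.12734474] [-3.14063120e+00 -1.22611033e-04  4.59820950e-01] 0.1 0.9982704748220649 [ 0.03163161 -0.3841956   0.97156807]
top [418.81442094  63.34008011 887.64673973] [[394.12874320139235, 0.0, 283.14960384608594], [0.0, 394.12874320139235, 210.27120532211444], [0.0, 0.0, 1.0]] [[0.007, -1.0, -0.011], [-0.992, -0.006, -0.125], [0.125, 0.012, -0.992]]
side [ 73.54273637 528.13453569 704.89513439] [[405.4418527842642, 0.0, 273.76046449410217], [0.0, 405.4418527842642, 215.7620546638775], [0.0, 0.0, 1.0]] [[-0.707, -0.707, 0.02], [-0.508, 0.488, -0.709], [0.492, -0.511, -0.705]]
```

View pics/t0.png

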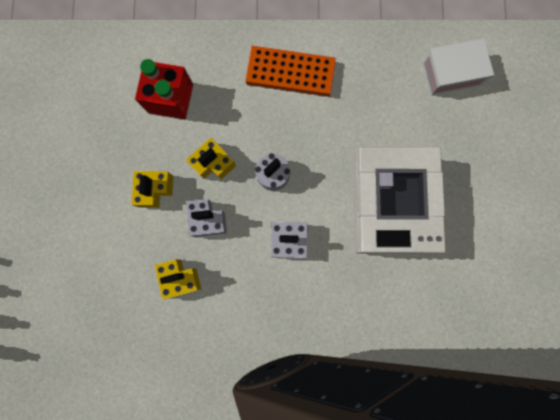

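View pics/s0.png

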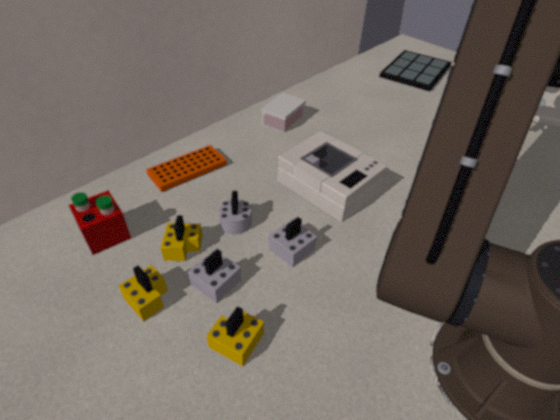

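Top view candidates:
- grey block (204,217), which seems to have a cut corner at its upper right
- grey whole block (289,240)
- grey round block (271,170)
- yellow notched look-alikes (150,188), (210,158), (177,279)

The heater well is at (402,193), with its post at the upper left (386,179). My choice is the grey block at (204,217). I'll check it in a crop and measure.

Run:
```python
from h import *
z=np.load('pics/t0.npz');p,d=z['p'],z['d'];w=world('top',d)
a=cv2.resize(p[185:255,170:240],(490,490),interpolation=cv2.INTER_CUBIC)
b=cv2.resize(p[160:225,370:435],(300,300),interpolation=cv2.INTER_CUBIC)
o=np.zeros((490,800,3),np.uint8);o[:,:490]=a;o[:300,490:790]=b;cv2.imwrite('pics/c0.png',o[:,:,::-1])
def rect(m,name):
    n,l,s,c=cv2.connectedComponentsWithStats(m.astype(np.uint8))
    k=1+np.argmax(s[1:,4]);P=w[l==k];r=cv2.minAreaRect(P[:,:2].astype(np.float32))
    print(name,len(P),r,'med z',np.median(P[:,2]),'corners',cv2.boxPoints(r).round(1).tolist())
Z=np.nan_to_num(w[:,:,2]);roi=np.zeros_like(Z,bool);roi[185:250,175:235]=1
rect(roi&(Z>62)&(Z<100),'handle');rect(roi&(abs(Z-45)<7),'top')
roi[:]=0;roi[145:255,350:450]=1
rect(roi&(abs(Z-85)<7),'heater');
roi[:]=0;roi[165:222,374:432]=1
rect(roi&(Z<70)&(Z>40),'well');
roi[:]=0;roi[171:190,378:396]=1
print(Z[165:222:4,374:432:4].round(0).astype(int))
```

```text
handle 167 ((511.0234680175781, 242.88552856445312), (14.257532119750977, 40.18704605102539), 7.113004684448242) med z 87.45951098079202 corners [[501.5, 261.8999938964844], [506.3999938964844, 222.10000610351562], [520.5999755859375, 223.8000030517578], [515.5999755859375, 263.70001220703125]]
top 899 ((510.918212890625, 242.74127197265625), (75.93986511230469, 76.53413391113281), 6.355540752410889) med z 44.211539620160686 corners [[468.8999938964844, 276.6000061035156], [477.3999938964844, 200.5], [552.9000244140625, 208.89999389648438], [544.4000244140625, 285.0]]
heater 7165 ((546.1849365234375, -170.44244384765625), (219.8375244140625, 171.04714965820312), 0.16063779592514038) med z 84.42471280665178 corners [[436.0, -85.19999694824219], [436.5, -256.29998779296875], [656.2999877929688, -255.6999969482422], [655.9000244140625, -84.5999984741211]]
well 1547 ((557.9645385742188, -173.60574340820312), (87.06954956054688, 85.82999420166016), 0.007004408165812492) med z 50.10583099384383 corners [[514.4000244140625, -130.6999969482422], [514.4000244140625, -216.5], [601.5, -216.5], [601.5, -130.6999969482422]]
[[84 84 82 83 87 83 84 86 84 84 85 87 83 85 87]
 [84 86 88 83 85 85 84 85 86 86 87 84 82 84 85]
 [83 88 85 83 84 80 79 75 79 77 77 78 83 84 85]
 [84 83 84 84 82 52 50 51 48 51 49 55 79 86 82]
 [85 82 82 84 83 49 51 52 50 51 50 55 78 87 81]
 [84 84 85 82 84 46 50 48 46 52 49 50 77 86 86]
 [85 86 48 50 50 47 50 49 47 50 50 50 77 84 82]
 [84 83 51 48 51 50 50 49 48 47 48 51 75 85 85]
 [84 84 48 50 51 46 52 48 51 50 52 52 75 85 84]
 [82 89 50 50 49 50 50 52 51 51 50 48 75 85 84]
 [86 85 49 50 50 50 48 52 51 50 51 52 73 84 85]
 [82 85 52 49 49 51 51 49 49 52 50 48 73 87 85]
 [84 84 53 52 52 51 49 48 45 52 48 51 70 86 85]
 [ 0 87 84 87 87 86 85 85 85 85 85 85 86 85 83]
 [84 82 84 85 86 84 84 84 84 84 84 83 84 86 84]]
```

View pics/c0.png

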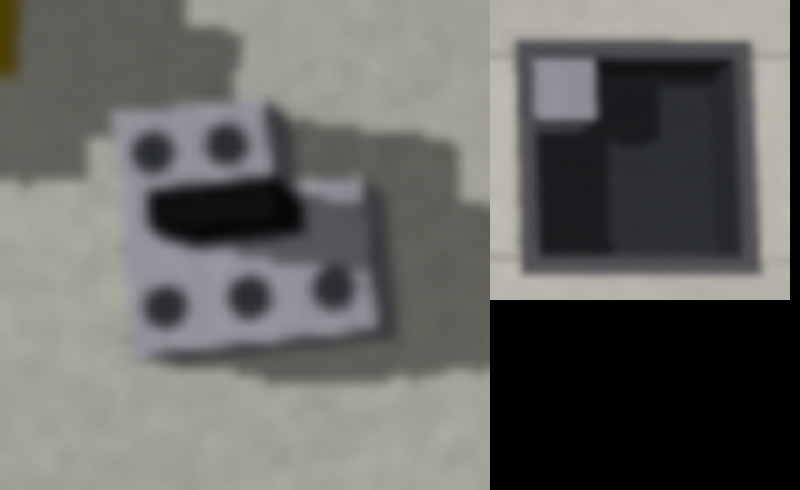

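The crop shows a grey L-shaped block with its handle at about (204,215). The cut corner points upper right, which is world (+x,−y). The post is in the well's upper-left corner, world (+x,+y). So block yaw is about −83.2° and it has to turn by about +83°. Next I measure the well more closely.

```bash
cat >> h.py <<'E'
def plan(x,y,z,yaw):
    s=state();p=np.array(s['eef_pos']);a=s['tcp_rot'][2];c,n=np.cos(a),np.sin(a)
    dx,dy,dz=np.array([x,y,z])-p
    print('t',s['t'],'pos',p.round(1),'yaw',np.degrees(a).round(2),'F',np.round(s['ft_force'],1),'op',round(s['opening']*95,1))
    print('dx %.4f dy %.4f dz %.4f twist %.2f'%((c*dx+n*dy)/1e3,(n*dx-c*dy)/1e3,-dz/1e3,-((yaw-np.degrees(a)+180)%360-180)))
E
python3 - <<'E'
from h import *
for n,f in(('top','t0'),('side','s0')):
    z=np.load('pics/%s.npz'%f);w=world(n,z['d']);W=w.reshape(-1,3)
    # rim/post plane points near the well -> occupancy map, mm
    m=(abs(W[:,2]-85)<6);Q=W[m]
    xy=lambda a,b,c,d:Q[(Q[:,0]>a)&(Q[:,0]<b)&(Q[:,1]>c)&(Q[:,1]<d)]
    q=lambda v,k:np.percentile(v,k).round(1) if len(v) else None
    print(n,'low-x rim max',q(xy(480,540,-205,-140)[:,0],[90,97,100]),'high-x rim min',q(xy(585,640,-205,-165)[:,0],[0,3,10]),
     '+y rim min',q(xy(520,565,-150,-100)[:,1],[0,3,10]),'-y rim max',q(xy(520,590,-250,-195)[:,1],[90,97,100]))
    P=xy(565,600,-150,-128);print(' post x',q(P[:,0],[0,3]),' y',q(xy(580,598,-175,-128)[:,1],[0,3]))
    fl=W[(abs(W[:,2]-50)<4)];fl=fl[(abs(fl[:,0]-558)<55)&(abs(fl[:,1]+171)<55)]
    print(' floor x',q(fl[:,0],[0,2,98,100]),'y',q(fl[:,1],[0,2,98,100]))
plan(560,-150,180,60)
E
```

```text
top low-x rim max [507.6 509.8 510.2] high-x rim min [600.3 601.2 603.7] +y rim min [-126.2 -125.3 -123.3] -y rim max [-216.6 -215.  -213.7]
 post x [572.5 572.8]  y [-152.7 -151.7]
 floor x [515.4 515.9 598.8 601.2] y [-216.3 -214.9 -136.3 -133.7]
side low-x rim max [508.6 511.4 512.4] high-x rim min [599.2 600.6 602. ] +y rim min [-124.5 -124.  -121.6] -y rim max [-213.5 -212.4 -210.5]
 post x [572.5 573.1]  y [-150.4 -149.6]
 floor x [534.8 537.5 600.7 604.1] y [-216.1 -214.6 -162.  -159.9]
t 0.1 pos [ 277.3 -559.9  214.1] yaw 26.35 F [ 0.  -0.4  1. ] op 94.8
dx 0.4352 dy -0.2418 dz 0.0341 twist -33.65
```

Emit:
{"fn": "carry_out", "kwargs": {
  "moves": [
    {"dx": 0.044,"dy": -0.024,"dz": 0.003,"twist": -4},
    {"dx": 0.088,"dy": -0.048,"dz": 0.006,"twist": -8},
    {"dx": 0.132,"dy": -0.072,"dz": 0.01,"twist": -12},
    {"dx": 0.176,"dy": -0.096,"dz": 0.014,"twist": -16},
    {"dx": 0.22,"dy": -0.12,"dz": 0.018,"twist": -20}
  ],
  "grip": 0.06
}}

```text
t: 0.6
eef_pos: [421.2, -354.2, 196.5]
tcp_rot: [-3.141, -0.0, 0.811]
ft_force: [1.1, -0.4, 0.4]
opening: 0.66
```

```bash
python3 -c "
from h import *
plan(560,0,180,75)"
```

```text
t 0.6 pos [ 421.2 -354.2  196.5] yaw 46.49 F [ 1.1 -0.4  0.4] op 62.7
dx 0.3524 dy -0.1432 dz 0.0165 twist -28.51
```

Emit:
{"fn": "carry_out", "kwargs": {
  "moves": [
    {"dx": 0.046,"dy": -0.018,"dz": 0.002,"twist": -4},
    {"dx": 0.092,"dy": -0.036,"dz": 0.004,"twist": -8},
    {"dx": 0.138,"dy": -0.054,"dz": 0.006,"twist": -12},
    {"dx": 0.184,"dy": -0.072,"dz": 0.008,"twist": -16},
    {"dx": 0.23,"dy": -0.09,"dz": 0.01,"twist": -20}
  ]
}}

```text
t: 1.1
eef_pos: [514.6, -125.4, 186.6]
tcp_rot: [-3.141, 0.0, 1.161]
ft_force: [1.1, -0.2, 0.7]
opening: 0.631
```

```bash
python3 -c "
from h import *
plan(511,243,150,96.8)"
```

```text
t 1.1 pos [ 514.6 -125.4  186.6] yaw 66.5 F [ 1.1 -0.2  0.7] op 59.9
dx 0.3365 dy -0.1501 dz 0.0366 twist -30.30
```

Emit:
{"fn": "carry_out", "kwargs": {
  "moves": [
    {"dx": 0.045,"dy": -0.02,"dz": 0.0,"twist": -4},
    {"dx": 0.09,"dy": -0.04,"dz": 0.0,"twist": -8},
    {"dx": 0.135,"dy": -0.06,"dz": 0.0,"twist": -12},
    {"dx": 0.18,"dy": -0.08,"dz": 0.0,"twist": -16},
    {"dx": 0.225,"dy": -0.1,"dz": 0.0,"twist": -20}
  ]
}}

```text
t: 1.6
eef_pos: [512.4, 120.8, 186.6]
tcp_rot: [-3.141, 0.0, 1.51]
ft_force: [0.9, 0.1, -0.1]
opening: 0.632
```

```bash
python3 -c "
from h import *
plan(511,243,150,96.8)"
```

```text
t 1.6 pos [512.4 120.8 186.6] yaw 86.51 F [ 0.9  0.1 -0.1] op 60.1
dx 0.1219 dy -0.0089 dz 0.0366 twist -10.29
```

Emit:
{"fn": "carry_out", "kwargs": {
  "moves": [
    {"dx": 0.042,"dy": -0.003,"dz": 0.01,"twist": -4},
    {"dx": 0.084,"dy": -0.006,"dz": 0.02,"twist": -8},
    {"dx": 0.122,"dy": -0.009,"dz": 0.03,"twist": -10.3},
    {"dx": 0.122,"dy": -0.009,"dz": 0.037,"twist": -10.3},
    {"dx": 0.122,"dy": -0.009,"dz": 0.037,"twist": -10.3}
  ]
}}

```text
t: 2.1
eef_pos: [510.9, 241.5, 148.4]
tcp_rot: [-3.139, 0.001, 1.688]
ft_force: [0.1, -0.3, 0.4]
opening: 0.63
```

Run:
```python
from h import *
p,d=shot('side','s1')
cv2.imwrite('pics/s1c.png',cv2.resize(p[130:340,110:330],None,fx=2.6,fy=2.6,interpolation=cv2.INTER_CUBIC)[:,:,::-1])
plan(511,243,50,96.8)
# side-camera estimate of the handle from t0-time picture
z=np.load('pics/s0.npz');W=world('side',z['d']).reshape(-1,3)
Q=W[(abs(W[:,0]-511)<45)&(abs(W[:,1]-243)<45)&(abs(W[:,2]-88)<4)]
print(len(Q),cv2.minAreaRect(Q[:,:2].astype(np.float32)))
```

```text
t 2.15 pos [511.3 240.7 149.2] yaw 96.65 F [ 0.6 -0.6  0. ] op 59.8
dx 0.0023 dy -0.0001 dz 0.0992 twist -0.15
128 ((510.0664367675781, 244.37905883789062), (14.499077796936035, 40.48220443725586), 7.364375591278076)
```

View pics/s1c.png

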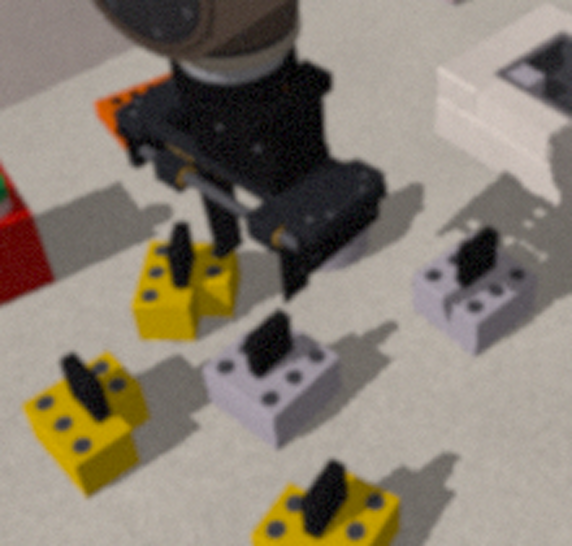

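The side crop shows the open fingers at about (220–290, 230–290), above and in line with the handle of the grey notched block at (270,345). There is nothing in the way. Descending.

Emit:
{"fn": "carry_out", "kwargs": {
  "moves": [
    {"dx": 0.001,"dz": 0.03},
    {"dx": 0.002,"dz": 0.06},
    {"dx": 0.002,"dz": 0.085},
    {"dx": 0.002,"dz": 0.098},
    {"dx": 0.002,"dz": 0.098}
  ]
}}

```text
schema error: expected keys dx, dy, dz, twist
```

Emit:
{"fn": "carry_out", "kwargs": {
  "moves": [
    {"dz": 0},
    {"dz": 0},
    {"dz": 0},
    {"dz": 0},
    {"dz": 0}
  ],
  "grip": 0.0
}}

```text
schema error: expected keys dx, dy, dz, twist
```

Emit:
{"fn": "carry_out", "kwargs": {
  "moves": [
    {"dx": 0.001,"dy": 0,"dz": 0.03,"twist": 0},
    {"dx": 0.002,"dy": 0,"dz": 0.06,"twist": 0},
    {"dx": 0.002,"dy": 0,"dz": 0.085,"twist": 0},
    {"dx": 0.002,"dy": 0,"dz": 0.098,"twist": 0},
    {"dx": 0.002,"dy": 0,"dz": 0.098,"twist": 0}
  ]
}}

```text
t: 2.65
eef_pos: [511.3, 242.0, 50.8]
tcp_rot: [-3.14, 0.001, 1.685]
ft_force: [-0.9, -0.7, 0.3]
opening: 0.628
```

Emit:
{"fn": "carry_out", "kwargs": {
  "moves": [
    {"dx": 0,"dy": 0,"dz": 0,"twist": 0},
    {"dx": 0,"dy": 0,"dz": 0,"twist": 0},
    {"dx": 0,"dy": 0,"dz": 0,"twist": 0},
    {"dx": 0,"dy": 0,"dz": 0,"twist": 0},
    {"dx": 0,"dy": 0,"dz": 0,"twist": 0}
  ],
  "grip": 0.0
}}

```text
t: 3.15
eef_pos: [511.6, 243.2, 52.1]
tcp_rot: [3.141, -0.0, 1.687]
ft_force: [-0.2, -0.3, -0.3]
opening: 0.267
```

Emit:
{"fn": "carry_out", "kwargs": {
  "moves": [
    {"dx": 0,"dy": 0,"dz": 0,"twist": 0},
    {"dx": 0,"dy": 0,"dz": -0.01,"twist": 0},
    {"dx": 0,"dy": 0,"dz": -0.025,"twist": 0},
    {"dx": 0,"dy": 0,"dz": -0.05,"twist": 0},
    {"dx": 0,"dy": 0,"dz": -0.075,"twist": 0}
  ]
}}

```text
t: 3.65
eef_pos: [510.8, 242.9, 127.3]
tcp_rot: [-3.14, 0.001, 1.687]
ft_force: [0.7, 0.2, -6.2]
opening: 0.146
```

Emit:
{"fn": "carry_out", "kwargs": {
  "moves": [
    {"dx": 0,"dy": 0,"dz": -0.025,"twist": 0},
    {"dx": 0,"dy": 0,"dz": -0.045,"twist": 0},
    {"dx": 0,"dy": 0,"dz": -0.055,"twist": 0},
    {"dx": 0,"dy": 0,"dz": -0.055,"twist": 0}
  ]
}}

```text
t: 4.05
eef_pos: [511.6, 243.2, 182.7]
tcp_rot: [3.14, -0.0, 1.687]
ft_force: [-0.8, -0.1, -6.2]
opening: 0.149
```

Run:
```python
from h import *
p,d=shot('side','s2')
cv2.imwrite('pics/s2c.png',cv2.resize(p[100:310,110:330],None,fx=2.6,fy=2.6,interpolation=cv2.INTER_CUBIC)[:,:,::-1])
plan(555.5,-170.5,170,180)
```

```text
t 4.1 pos [511.2 243.  181.5] yaw 96.65 F [-0.1  0.4 -6.6] op 14.0
dx -0.4159 dy -0.0038 dz 0.0115 twist -83.35
```

View pics/s2c.png

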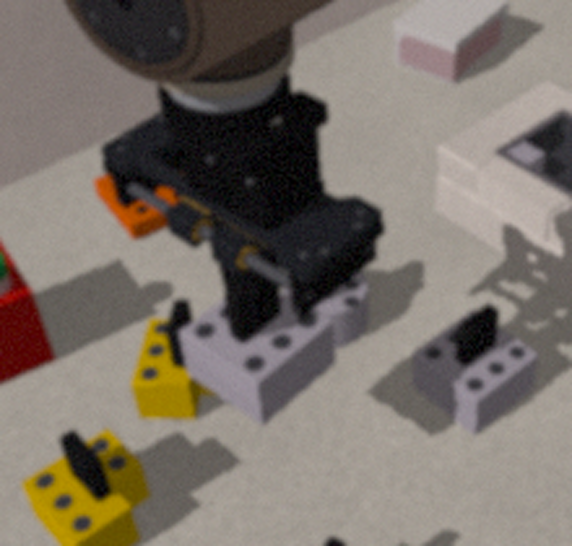

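The block is lifted upright in the grip, with its L-shape at (260,345) and its underside about 45 mm above the heater rim. Carrying it over and turning it.

Emit:
{"fn": "carry_out", "kwargs": {
  "moves": [
    {"dx": -0.02,"dy": 0,"dz": 0,"twist": -3},
    {"dx": -0.05,"dy": 0,"dz": 0,"twist": -9},
    {"dx": -0.085,"dy": -0.001,"dz": 0,"twist": -15},
    {"dx": -0.12,"dy": -0.001,"dz": 0,"twist": -22},
    {"dx": -0.155,"dy": -0.002,"dz": 0,"twist": -29}
  ]
}}

```text
t: 4.6
eef_pos: [526.8, 87.6, 180.3]
tcp_rot: [-3.14, -0.001, 2.198]
ft_force: [0.6, 0.4, -6.2]
opening: 0.146
```

```bash
python3 -c "
from h import *
plan(555.5,-170.5,170,180)"
```

```text
t 4.6 pos [526.8  87.6 180.3] yaw 125.95 F [ 0.6  0.4 -6.2] op 13.8
dx -0.2258 dy -0.1283 dz 0.0103 twist -54.05
```

Emit:
{"fn": "carry_out", "kwargs": {
  "moves": [
    {"dx": -0.031,"dy": -0.018,"dz": 0,"twist": -7},
    {"dx": -0.062,"dy": -0.036,"dz": 0,"twist": -14},
    {"dx": -0.094,"dy": -0.054,"dz": 0,"twist": -21},
    {"dx": -0.126,"dy": -0.072,"dz": 0,"twist": -28},
    {"dx": -0.158,"dy": -0.09,"dz": 0,"twist": -35}
  ]
}}

```text
t: 5.1
eef_pos: [545.7, -93.3, 180.2]
tcp_rot: [-3.141, -0.003, 2.809]
ft_force: [1.0, 1.1, -6.9]
opening: 0.143
```

```bash
python3 -c "
from h import *
plan(555.5,-170.5,170,180)"
```

```text
t 5.1 pos [545.7 -93.3 180.2] yaw 160.93 F [ 1.   1.1 -6.9] op 13.6
dx -0.0345 dy -0.0698 dz 0.0102 twist -19.07
```

Emit:
{"fn": "carry_out", "kwargs": {
  "moves": [
    {"dx": -0.014,"dy": -0.028,"dz": 0,"twist": -7},
    {"dx": -0.026,"dy": -0.054,"dz": 0.003,"twist": -14},
    {"dx": -0.0345,"dy": -0.07,"dz": 0.006,"twist": -19},
    {"dx": -0.0345,"dy": -0.07,"dz": 0.01,"twist": -19},
    {"dx": -0.0345,"dy": -0.07,"dz": 0.01,"twist": -19}
  ]
}}

```text
t: 5.6
eef_pos: [554.8, -169.2, 169.8]
tcp_rot: [3.14, -0.003, 3.133]
ft_force: [-0.2, -0.3, -7.5]
opening: 0.145
```

```bash
cat > look.py <<'E'
from h import *
import sys
p,d=shot('top','t'+sys.argv[1]);ps,ds=shot('side','s'+sys.argv[1])
s=state();zt=s['eef_pos'][2]-7  # approx block top
zt=float(sys.argv[2]) if len(sys.argv)>2 else zt
for n,D in(('top',d),('side',ds)):
    W=world(n,D).reshape(-1,3)
    e=s['eef_pos'];Q=W[(abs(W[:,0]-e[0])<70)&(abs(W[:,1]-e[1])<70)&(abs(W[:,2]-zt)<6)]
    if len(Q)<30: print(n,len(Q));continue
    r=cv2.minAreaRect(Q[:,:2].astype(np.float32));A=np.c_[Q[:,:2],np.ones(len(Q))]
    print(n,len(Q),r,'z',np.median(Q[:,2]).round(1),'corners',cv2.boxPoints(r).round(1).tolist(),'slope',np.linalg.lstsq(A,Q[:,2],rcond=None)[0][:2].round(4))
o=np.zeros((500,800,3),np.uint8)
o[:,:400]=cv2.resize(p[135:260,350:450],(400,500),interpolation=cv2.INTER_CUBIC)
o[:,400:]=cv2.resize(ps[60:235,260:400],(400,500),interpolation=cv2.INTER_CUBIC)
cv2.imwrite('pics/v%s.png'%sys.argv[1],o[:,:,::-1]);plan(555.5,-170.5,103,180)
E
python3 look.py 3
```

```text
top 314 ((553.120849609375, -149.93016052246094), (74.47163391113281, 38.79585266113281), 0.6200090050697327) z 160.5 corners [[515.7000122070312, -130.89999389648438], [516.0999755859375, -169.6999969482422], [590.5999755859375, -168.89999389648438], [590.0999755859375, -130.10000610351562]] slope [-0.0094  0.0015]
side 381 ((552.9248657226562, -165.80148315429688), (76.51262664794922, 78.6530990600586), 0.21985559165477753) z 161.4 corners [[514.5, -126.5999984741211], [514.7999877929688, -205.3000030517578], [591.2999877929688, -205.0], [591.0, -126.30000305175781]] slope [-0.0008  0.0011]
t 5.7 pos [ 555.3 -168.6  171. ] yaw 179.6 F [-0.3  0.5 -5.2] op 13.9
dx -0.0002 dy -0.0019 dz 0.0680 twist -0.40
```

View pics/v3.png

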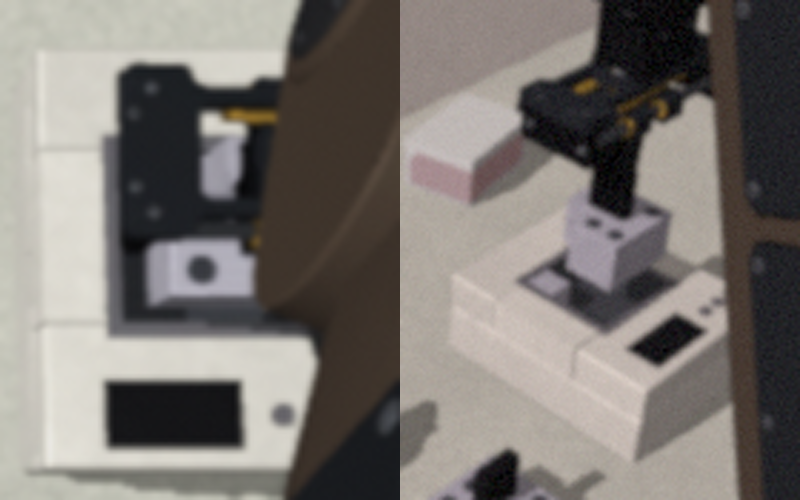

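The side view shows the block level above the well, with its notch facing the post at (550,285). The fits say to shift it by about +2.5 mm in x and −2 mm in y. Next I correct that and start lowering it into the well.

Emit:
{"fn": "carry_out", "kwargs": {
  "moves": [
    {"dx": -0.0025,"dy": -0.002,"dz": 0.0,"twist": 0},
    {"dx": -0.0025,"dy": -0.002,"dz": 0.01,"twist": 0},
    {"dx": -0.0025,"dy": -0.002,"dz": 0.02,"twist": 0},
    {"dx": -0.0025,"dy": -0.002,"dz": 0.028,"twist": 0},
    {"dx": -0.0025,"dy": -0.002,"dz": 0.028,"twist": 0}
  ]
}}

```text
t: 6.2
eef_pos: [557.5, -171.1, 142.1]
tcp_rot: [3.141, -0.002, 3.135]
ft_force: [-0.5, -0.4, -6.2]
opening: 0.148
```

```bash
python3 look.py 4
```

```text
top 290 ((554.0023803710938, -150.7766571044922), (75.12516021728516, 40.14447784423828), 4.055675983428955) z 132.8 corners [[515.0999755859375, -133.39999389648438], [518.0, -173.5], [592.9000244140625, -168.10000610351562], [590.0999755859375, -128.10000610351562]] slope [-0.002  -0.0011]
side 375 ((556.0263061523438, -168.78903198242188), (79.23857879638672, 77.16449737548828), 89.77261352539062) z 133.9 corners [[517.2999877929688, -208.3000030517578], [594.5, -208.60000610351562], [594.7999877929688, -129.3000030517578], [517.5999755859375, -129.0]] slope [-0.0002 -0.0022]
t 6.3 pos [ 558.1 -171.4  143.4] yaw 179.64 F [ 0.3  0.5 -6.5] op 13.9
dx 0.0026 dy 0.0008 dz 0.0404 twist -0.36
```

View pics/v4.png

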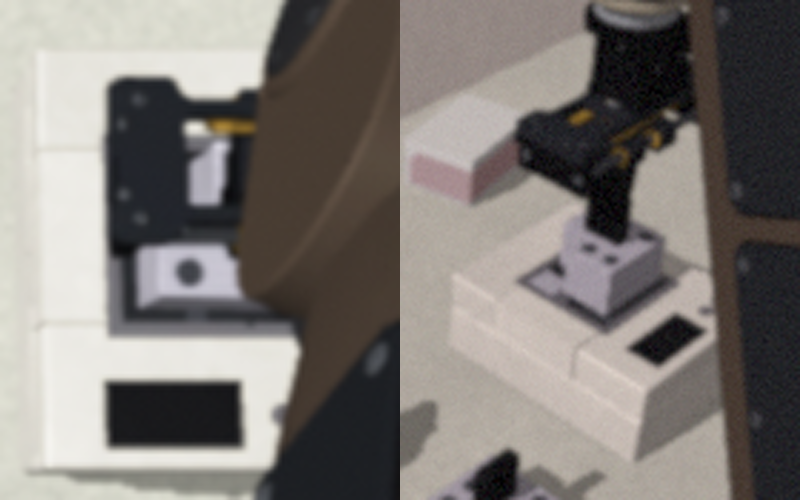

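The block sits centred above the opening, with its notch by the post at (545,285). The side fit puts it within about 1 mm, and the top fit is disturbed by the arm covering part of it. Lowering further.

Emit:
{"fn": "carry_out", "kwargs": {
  "moves": [
    {"dx": 0,"dy": 0,"dz": 0.008,"twist": 0},
    {"dx": 0,"dy": 0,"dz": 0.015,"twist": 0},
    {"dx": 0,"dy": 0,"dz": 0.022,"twist": 0},
    {"dx": 0,"dy": 0,"dz": 0.022,"twist": 0}
  ]
}}

```text
t: 6.7
eef_pos: [557.7, -171.2, 120.5]
tcp_rot: [3.141, -0.002, 3.135]
ft_force: [1.4, 0.3, -6.0]
opening: 0.148
```

Emit:
{"fn": "carry_out", "kwargs": {
  "moves": [
    {"dx": 0,"dy": 0,"dz": 0.005,"twist": 0},
    {"dx": 0,"dy": 0,"dz": 0.01,"twist": 0},
    {"dx": 0,"dy": 0,"dz": 0.014,"twist": 0},
    {"dx": 0,"dy": 0,"dz": 0.016,"twist": 0},
    {"dx": 0,"dy": 0,"dz": 0.016,"twist": 0}
  ]
}}

```text
t: 7.2
eef_pos: [558.1, -171.4, 105.4]
tcp_rot: [3.141, -0.0, 3.135]
ft_force: [-0.3, -0.7, -5.9]
opening: 0.145
```

Still carrying the block's weight freely. Down the last few millimetres, one at a time.

Emit:
{"fn": "carry_out", "kwargs": {
  "moves": [
    {"dx": 0,"dy": 0,"dz": 0.001,"twist": 0},
    {"dx": 0,"dy": 0,"dz": 0.002,"twist": 0},
    {"dx": 0,"dy": 0,"dz": 0.003,"twist": 0},
    {"dx": 0,"dy": 0,"dz": 0.003,"twist": 0}
  ]
}}

```text
t: 7.6
eef_pos: [558.3, -171.5, 103.9]
tcp_rot: [-3.141, 0.001, 3.135]
ft_force: [-4.1, 1.9, 5.6]
opening: 0.142
```

Emit:
{"fn": "carry_out", "kwargs": {
  "moves": [
    {"dx": 0,"dy": 0,"dz": 0.0005,"twist": 0},
    {"dx": 0,"dy": 0,"dz": 0.001,"twist": 0},
    {"dx": 0,"dy": 0,"dz": 0.001,"twist": 0}
  ]
}}

```text
t: 7.9
eef_pos: [558.3, -171.5, 103.9]
tcp_rot: [-3.141, 0.001, 3.135]
ft_force: [-7.9, 2.3, 16.2]
opening: 0.144
```

```bash
python3 look.py 5 96
python3 - <<'E'
from h import *
for f,n in(('s5','side'),('t5','top')):
    W=world(n,np.load('pics/%s.npz'%f)['d']).reshape(-1,3)
    a=W[(W[:,0]>480)&(W[:,0]<650)&(W[:,1]>-120)&(W[:,1]<-90)];a=a[abs(a[:,2]-85)<6]
    b=W[(abs(W[:,0]-556)<33)&(W[:,1]>-160)&(W[:,1]<-134)];b=b[abs(b[:,2]-96)<7]
    print(n,'rim',np.median(a[:,2]),'block top',np.median(b[:,2]),len(b))
E
```

```text
top 267 ((551.95068359375, -151.33328247070312), (76.09187316894531, 46.7530632019043), 10.702454566955566) z 94.3 corners [[510.20001220703125, -135.39999389648438], [518.9000244140625, -181.39999389648438], [593.7000122070312, -167.1999969482422], [585.0, -121.30000305175781]] slope [ 0.0005 -0.0049]
side 371 ((556.3929443359375, -168.0373992919922), (78.0302963256836, 76.87554168701172), 1.4420206546783447) z 94.7 corners [[516.4000244140625, -130.60000610351562], [518.4000244140625, -207.39999389648438], [596.4000244140625, -205.5], [594.4000244140625, -128.60000610351562]] slope [ 0.0034 -0.0081]
t 8.0 pos [ 558.3 -171.5  103.9] yaw 179.65 F [-7.6  2.2 16.7] op 13.9
dx 0.0028 dy 0.0009 dz 0.0009 twist -0.35
side rim 84.90980741140984 block top 94.63587970323685 114
top rim 84.37780663346068 block top 94.40858484899704 132
```

View pics/v5.png

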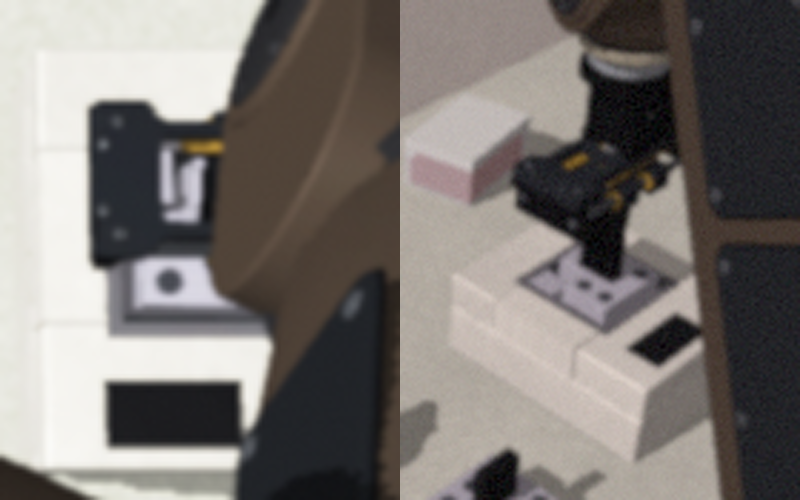

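In both cameras the block's top is about 10 mm above the rim (94.6 against 84.9, and 94.4 against 84.4), level and seated with the post in the notch. I ease off the press, open the fingers and go up.

Emit:
{"fn": "carry_out", "kwargs": {
  "moves": [
    {"dx": 0,"dy": 0,"dz": -0.001,"twist": 0},
    {"dx": 0,"dy": 0,"dz": -0.001,"twist": 0}
  ]
}}

```text
t: 8.2
eef_pos: [558.3, -171.5, 103.9]
tcp_rot: [-3.141, 0.001, 3.135]
ft_force: [-5.2, 2.4, 10.2]
opening: 0.144
```

Emit:
{"fn": "carry_out", "kwargs": {
  "moves": [
    {"dx": 0,"dy": 0,"dz": 0,"twist": 0},
    {"dx": 0,"dy": 0,"dz": 0,"twist": 0},
    {"dx": 0,"dy": 0,"dz": 0,"twist": 0},
    {"dx": 0,"dy": 0,"dz": 0,"twist": 0},
    {"dx": 0,"dy": 0,"dz": 0,"twist": 0}
  ],
  "grip": 0.05
}}

```text
t: 8.7
eef_pos: [558.2, -171.5, 102.6]
tcp_rot: [-3.142, -0.0, 3.135]
ft_force: [0.5, -0.6, 0.1]
opening: 0.497
```

Emit:
{"fn": "carry_out", "kwargs": {
  "moves": [
    {"dx": 0,"dy": 0,"dz": -0.02,"twist": 0},
    {"dx": 0,"dy": 0,"dz": -0.05,"twist": 0},
    {"dx": 0,"dy": 0,"dz": -0.09,"twist": 0},
    {"dx": 0,"dy": -0.045,"dz": -0.11,"twist": 0},
    {"dx": 0,"dy": -0.09,"dz": -0.11,"twist": 0}
  ]
}}

```text
t: 9.2
eef_pos: [558.9, -262.3, 216.5]
tcp_rot: [-3.139, 0.005, 3.138]
ft_force: [1.1, -0.7, -0.4]
opening: 0.526
```

Emit:
{"fn": "carry_out", "kwargs": {
  "moves": [
    {"dx": 0,"dy": -0.045,"dz": 0,"twist": 0},
    {"dx": 0,"dy": -0.09,"dz": 0,"twist": 0},
    {"dx": 0,"dy": -0.135,"dz": 0,"twist": 0},
    {"dx": 0,"dy": -0.17,"dz": 0,"twist": 0},
    {"dx": 0,"dy": -0.17,"dz": 0,"twist": 0}
  ]
}}

```text
t: 9.7
eef_pos: [555.5, -435.6, 211.7]
tcp_rot: [-3.141, -0.0, 3.132]
ft_force: [-0.3, -0.1, -0.4]
opening: 0.529
```

Run:
```python
from h import *
p,d=shot('top','t6');ps,ds=shot('side','s6')
for n,D in(('top',d),('side',ds)):
    W=world(n,D).reshape(-1,3)
    Q=W[(abs(W[:,0]-555)<45)&(abs(W[:,1]+170)<45)]
    h=Q[(Q[:,2]>132)&(Q[:,2]<146)];Q=Q[(Q[:,2]>91)&(Q[:,2]<100)]
    A=np.c_[Q[:,:2],np.ones(len(Q))]
    print(n,cv2.minAreaRect(h[:,:2].astype(np.float32)),'handle z',np.median(h[:,2]),'top z',np.median(Q[:,2]),'slope',np.linalg.lstsq(A,Q[:,2],rcond=None)[0][:2])
o=np.zeros((420,800,3),np.uint8)
o[:,:400]=cv2.resize(p[130:260,340:460],(400,420),interpolation=cv2.INTER_CUBIC)
o[:,400:]=cv2.resize(ps[90:250,250:400],(400,420),interpolation=cv2.INTER_CUBIC)
cv2.imwrite('pics/v6.png',o[:,:,::-1]);plan(0,0,0,0)
```

```text
top ((556.3040161132812, -170.98057556152344), (13.57285213470459, 39.917572021484375), 88.65055847167969) handle z 137.822938172829 top z 94.34462186881932 slope [-0.00170171  0.00023039]
side ((557.0377197265625, -168.14007568359375), (39.75776290893555, 16.33050537109375), 5.3795166015625) handle z 137.92123295022373 top z 94.7649460238487 slope [ 0.00632111 -0.00398859]
t 9.8 pos [ 556.2 -431.7  212.1] yaw 179.57 F [-0.8  0.5  0.9] op 50.0
dx 0.5594 dy 0.4276 dz 0.2121 twist 179.57
```

View pics/v6.png

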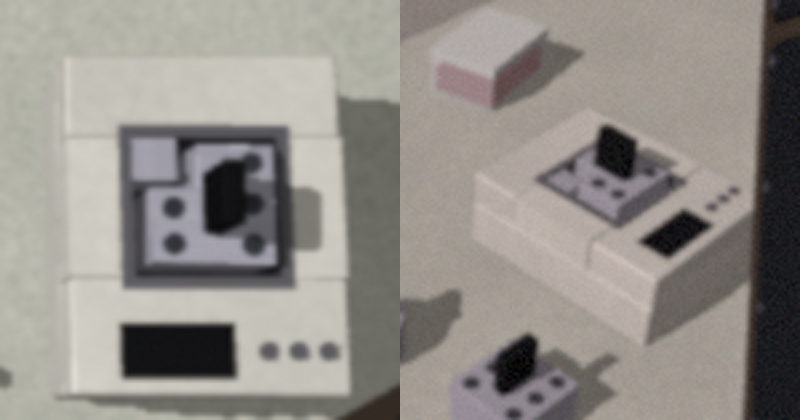

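The block sits square in the well, with the post (153,160) inside its notch and its top level at 94.3–94.8 mm (95 expected). The gripper is clear, so I hand in.

```bash
python3 -c "
from cell import *
print(job_done())"
```

```text
the job is handed in; nothing more can be done
None
```

I lifted the grey notched block by its handle, turned it by about +83° and lowered it onto the floor of the well. I then let go, backed off and handed the job in at about 9.8 s of the 38 s allowed. I did not touch the other two grey blocks or the yellow look-alikes.

- **Seating:** after release, both cameras put the block's top 10 mm above the rim (94.3 and 94.8 mm, 95 expected). The handle's top was at 138 mm (139 expected).
- **Position:** the handle's middle was within about 1.5 mm of the well's centre, with the post inside the notch. The block was level to under 0.5°.
- **Forces:** the largest press I read was about 17 N, when the block met the floor.

**Checks that disagreed:**
- Contact came at a measured tool height about 2 mm above what I expected. The camera heights showed the block seated, so I released it.
- Some yaw fits (top camera 4–11° with the arm in the way, side camera 5° after release) looked off. The clear top view after release gave about 1.3° or less.

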